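# Pull the picking tray from under the shelf and hold it up level

### The arm

A 6-joint arm with a two-finger parallel gripper is mounted at the origin on the work surface. World frame = base frame: x ahead of the robot, y to its left, z up, the work surface at z = 0. Lengths are in m, angles in rad, forces in N, time in s.
With the tool pointing down it reaches from about 0.35 to 0.775 m from the base axis. Payload 7.3 kg.
Tool frame: the origin (TCP) lies midway between the tips of the shut fingers; the grasp point (between the pads) lies 19 mm behind it (robot.grasp_offset is the z of the grasp point in the tool frame, in m); z points along the fingers, y is the direction in which the jaws open and shut (so a half turn about z gives the same grasp; the last joint's range is limited). The gripper opens to 92 mm and grips with 3 to 60 N. Pads are 19 mm wide; open, the fingers measure 130 mm over their backs; the gripper's body (75 mm by 190 mm) begins 47 mm behind the grasp point.
Start: joints at [0.968, 0.342, 1.524, -0, 1.275, -0.146], TCP at [0.232, 0.471, 0.227] pointing down, gripper open.
Joint ranges: [-2.53, 2.53], [-0.77, 2.02], [0.04, 2.7], [-1, 4.14], [0.28, 2.66], [-3.11, 3.11]. Speed limits (rad/s): [2.57, 2.57, 3.14, 3.14, 3.14, 3.14].

### API

Orientations are given as [roll, pitch, yaw] about the fixed x, y, z axes, in that order (R = Rz(yaw) Ry(pitch) Rx(roll)).
In Python, from cell import observe, imaging, workorder, robot gives the robot as it stands. The module is installed in compiled form; this text tells all that it offers.
- The arm moves only by the tool send_rows, never from a script. Its argument "series" is a list of rows, each a list of 7 numbers: the shift along the tool's x, y, z in m, then the turn, a rotation vector about the tool's x, y, z in rad, then the closure, from 0 (fully open) to 1 (shut). A call has 1 to 5 rows; each row shifts and turns the commanded pose from where the row before left it, along the tool's axes as they then stand; what a row does not reach is not made up. A row lasts 1/12 s, in which the tool goes at most 41.7 mm and 7.16 degrees, less where a joint would pass 70% of its speed; a pose out of reach is approached as far as the arm can. A call is refused whole if a number of a shift passes 0.0417 or a number of a turn 0.125, either way. A call with a gripper value outside its range is refused whole. The fingers move at their own pace and stop on an object; "newtons" is the grip in N (left out, the last holds). Time passes only in rows, so rows that do not move let the fingers close. It gives the time, the measured TCP pose, the force and the opening at its end, in the units of the state.
- observe(): the state, without advancing time (a new reading comes with each control period).
- imaging.read_camera(name): name is "scene" or "side" or "wrist"; returns a dict with "color" (480x640x3 uint8, red, green, blue), "range_z" (480x640 float32, m along the optical axis (not along the pixel's ray), 0 where there is no reading), "vfov" (degrees; the focal length in pixels is half the picture's height over the tangent of half this angle, whatever the lens; pixels are square), "cx", "cy" (the principal point, pixels), "T" (4x4, takes a point from camera to world coordinates). Camera axes: x right, y down, z forward; pixel columns grow to the right and rows downward; lengths in m; the calibration is good to about 2 mm. A picture is of the moment at which its call begins.
- workorder.hand_in(): hands the job in, once; it reports no verdict.
The state is a dict: "time": time; "qpos": joint angles; "qvel": joint speeds; "joint_efforts": joint torques, N m; "tool_pos": TCP position; "tool_rot": TCP orientation; "contact_force": force on the tool from outside, world axes, zero at the start; "torque": the same for the moment, N m; "opening": finger opening in m.
Only numpy, scipy, OpenCV 4.12 (cv2) and the standard library are available. Lean on these libraries where they do the work, as an engineer would, in place of code of your own. Each camera call takes 0.05 s, during which the arm holds its last target.

### The job

Slide the blue picking tray forward along its guides until it is completely out from under the low shelf, keeping it down on the lane while it slides. Then take it by the orange crossbar over its middle, lift it about 10 cm straight up and finish while still holding it there, steady and level, with its three small cans standing in it. Do not tip the tray or the cans, and leave the other things on the bench where they are.

Things in the scene. Friction and masses are not known exactly. Their poses are not given: they have to be found in the camera images.
- tray: blue plastic tray, 130 (x) x 200 (y) mm, rim 20 mm high, 0.3 kg plus 0.27 kg of cans; origin at the centre of its underside, z up. An orange crossbar spans its middle (along x) on two side uprights; an orange pull lip stands in front of it on its -y side. It lies on the lane deck, about 4 mm play to each guide; its -y is the way it is pulled out.
- tray_bar (a point): centre of the tray's orange crossbar, 116 mm above the tray's underside. The bar runs along the tray's x, 130 mm long, 14 mm thick (along y), 18 mm high; the uprights, 105 mm apart inside, end at the bar's top or below. The tray balances close to it. At the start it is under the shelf.
- tray_lip (a point): grip point of the orange pull lip, 145 mm from the tray's centre along its -y and 48 mm above its underside; the lip is an upright plate 60 mm wide (along x), 10 mm thick (along y), its top 60 mm above the tray's underside, with a 40 mm gap to the tray's front rim. It lies in the open at the start.
- rack: fixed lane with a low shelf over its rear part; origin on the bench top under the middle of the shelf's front edge, z up, lane along y; the tray is pulled out to -y. White deck 6 mm thick, y = -320 to 240 mm, with two steel guides 18 mm high, 138 mm apart inside. Shelf board over y = 0 to 240 mm: the tray is completely out when its origin is at y < -105 mm.
- shelf_edge (a point): middle of the shelf board's front lower edge (red), 155 mm above the bench; the board is 16 mm thick, 200 mm wide (rack x) on four posts, and carries fixed cans and a box up to 325 mm above the bench, set back about 105 mm or more from this edge
- can_red: small red aerosol can with black cap, 40 mm diameter, 78 mm high, 0.09 kg; it stands upright in a square pocket of the tray's rubber insert, its underside 4 mm above the tray's underside; origin at the centre of its underside, z up
- can_green: small green aerosol can with white cap, 40 mm diameter, 78 mm high, 0.09 kg; it stands upright in a square pocket of the tray's rubber insert, its underside 4 mm above the tray's underside; origin at the centre of its underside, z up
- can_yellow: small yellow aerosol can with black cap, 40 mm diameter, 78 mm high, 0.09 kg; it stands upright in a square pocket of the tray's rubber insert, its underside 4 mm above the tray's underside; origin at the centre of its underside, z up
- spray_white: bystander: white spray can with red cap, 56 mm diameter, 160 mm high; origin at the centre of its underside
- spray_black: bystander: black spray can with yellow cap, 56 mm diameter, 160 mm high; origin at the centre of its underside
- carton: bystander: cardboard carton, 100 x 70 x 60 mm high; origin at the centre of its underside
- tape_roll: bystander: yellow tape roll lying flat, 90 mm diameter, 45 mm high; origin at the centre of its underside
- fluid_bottle: bystander: pink bottle, 70 mm diameter, 150 mm high, on the left, beyond the shelf; origin at the centre of its underside
- grease_tub: bystander: grey tub with red lid, 80 mm diameter, 70 mm high; origin at the centre of its underside

How it is judged:
By the outcome, as a careful person would: the job done as asked, in the order asked, and still so for the second after the job is handed in, while the arm keeps its last pose, push and grip.
It also fails if it takes over 48 s, if anything falls off the work surface, if the arm or the gripper's body presses on something with over 40 N, if the wrist force passes 120 N, or if a joint passes its speed limit or range.

## Working session

There is one attempt and no reset: what is moved stays moved. The work goes in short steps, Python scripts to look and compute and a tool call to move; the robot and the scene stay as the last step left them, time stands still between calls to the robot, and variables do not carry over. Pictures are saved under pics/ and viewed, and the job is handed in when it is done.

Besides the shell and the picture viewer there is one more tool, called after "Emit:" as name(argument=value, ...), one argument or row to a line, values as JSON. send_rows: Moves the arm, as the interface text tells. Its arguments: {"type":"object","properties":{"series":{"type":"array","items":{"type":"array","items":{"type":"number"}}},"newtons":{"type":"number"}},"required":["series"]}

```bash
mkdir -p pics; cat > h.py <<'E'
from cell import observe, imaging, workorder, robot
import numpy as np, cv2
def cam(n):
    c=imaging.read_camera(n); c['f']=240/np.tan(np.radians(c['vfov'])/2); return c
def save(c,p): cv2.imwrite(p,c['color'][:,:,::-1])
def pts(c):
    v,u=np.mgrid[0:480,0:640]; z=c['range_z']; f=c['f']
    P=np.stack([(u-c['cx'])/f*z,(v-c['cy'])/f*z,z],-1)
    return P@c['T'][:3,:3].T+c['T'][:3,3]
E
python3 - <<'E'
from h import *
print(observe(), robot.grasp_offset)
for n in ['scene','side','wrist']:
    c=cam(n); save(c,f'pics/{n}0.png'); np.savez(f'{n}0.npz',**c); print(n,c['vfov'],c['cx'],c['cy'],c['T'].round(3).tolist(),(c['range_z']>0).mean())
E
```

```text
{'time': 0.0, 'qpos': array([ 9.68021148e-01,  3.42721101e-01,  1.52503827e+00, -2.65216046e-05,
        1.27539134e+00, -1.46021094e-01]), 'qvel': array([ 0.00030489,  0.00092992, -0.00105436,  0.00174292, -0.00042452,
        0.00050701]), 'joint_efforts': array([-6.76736581e-04, -4.31236053e+01, -2.44217098e+01,  7.17036752e-02,
        5.60185465e-02, -1.33010640e-04]), 'tool_pos': array([0.23130324, 0.47083624, 0.22603839]), 'tool_rot': array([-3.14004749e+00, -2.01610722e-04,  2.68484615e+00]), 'contact_force': array([-0.54852346, -0.21371628,  0.76572984]), 'torque': array([-0.00931435,  0.02009367, -0.02207584]), 'opening': 0.0916064621121932} -0.0188
scene 44.587530120288264 311.1506325661332 236.5511721249984 [[0.011, 0.648, -0.762, 1.619], [1.0, 0.009, 0.022, -0.01], [0.021, -0.762, -0.648, 1.038], [0.0, 0.0, 0.0, 1.0]] 0.9958821614583333
side 48.67111864721552 322.5121256093614 236.9544575674769 [[0.768, -0.406, 0.496, -0.192], [-0.64, -0.51, 0.575, -0.828], [0.02, -0.759, -0.651, 1.062], [0.0, 0.0, 0.0, 1.0]] 0.9947428385416667
wrist 59.39792419403342 316.6777685935472 242.00303850781143 [[0.443, 0.856, 0.268, 0.158], [0.897, -0.422, -0.133, 0.506], [-0.001, 0.3, -0.954, 0.385], [0.0, 0.0, 0.0, 1.0]] 0.9960611979166667
```

View pics/scene0.png

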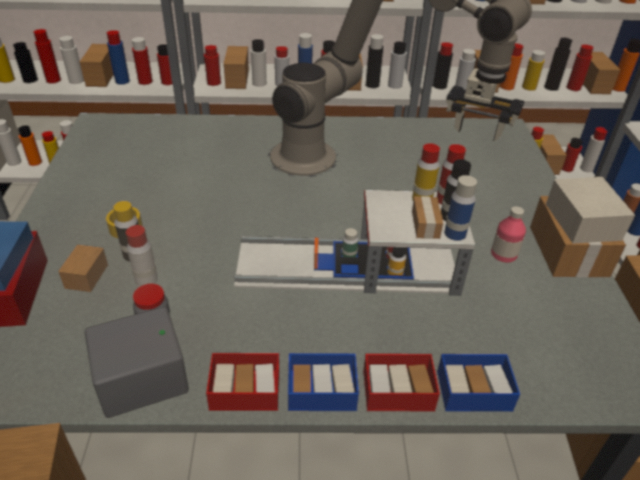

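View pics/side0.png

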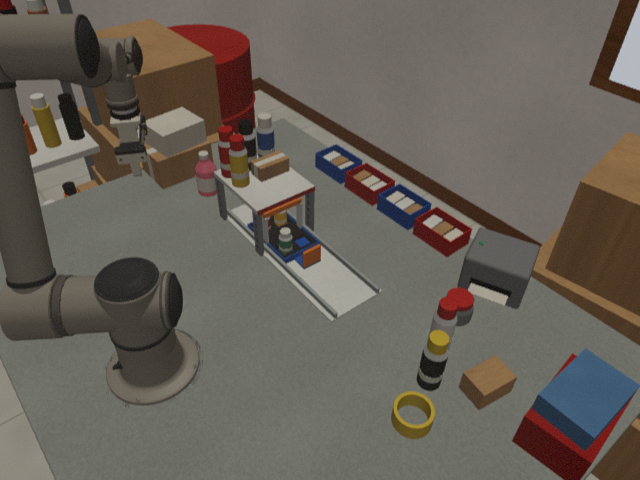

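View pics/wrist0.png

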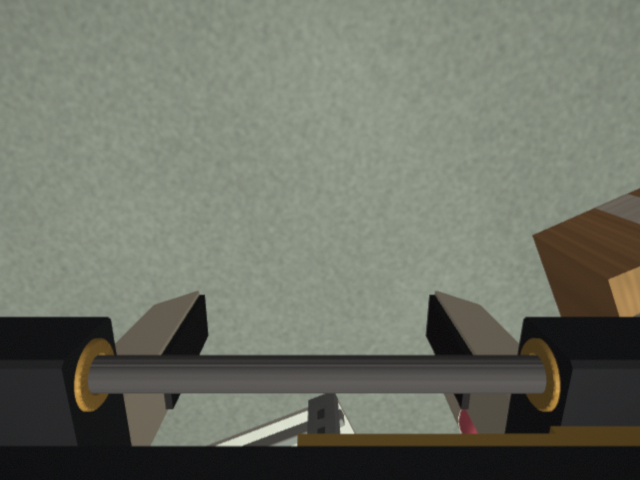

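The scene view shows the lip at about (317,252), the deck from x = 236 to 460 and the shelf at about (418,215). In the side view the lip is at about (311,256) and the red shelf edge at (283,205). The wrist view only shows bench. Next I'll measure the lip, edge, deck and bar.

```bash
python3 - <<'E'
from h import *
for n in ['scene','side']:
    c=dict(np.load(f'{n}0.npz')); P=pts(c); hsv=cv2.cvtColor(c['color'],cv2.COLOR_RGB2HSV)
    H,S,V=cv2.split(hsv)
    inb=(P[...,0]>.3)&(P[...,0]<1.0)&(P[...,1]>-.3)&(P[...,1]<.5)&(P[...,2]>-.02)
    m=((H<14)&(S>150)&(V>90)&inb).astype(np.uint8)
    k,l,st,ce=cv2.connectedComponentsWithStats(m)
    for i in range(1,k):
        if st[i,4]>15:
            p=P[l==i]; print(n,st[i],'med',np.median(p,0).round(3),'lo',np.percentile(p,3,0).round(3),'hi',np.percentile(p,97,0).round(3), hsv[l==i].mean(0).astype(int))
    # white deck
    w=(S<45)&(V>120)&inb&(abs(P[...,2]-.006)<.006)&(P[...,1]<.4)&(P[...,0]<.75)
    k,l,st,ce=cv2.connectedComponentsWithStats(w.astype(np.uint8))
    i=1+np.argmax(st[1:,4]); p=P[l==i]
    r=cv2.minAreaRect((p[:,:2]*1000).astype(np.float32)); print(n,'deck',st[i],r,cv2.boxPoints(r).round(0).tolist(),np.median(p[:,2]))
    # shelf
    s=inb&(abs(P[...,2]-.171)<.006)&(P[...,0]>.35)&(P[...,1]>-.1); 
    k,l,st,ce=cv2.connectedComponentsWithStats(s.astype(np.uint8))
    i=1+np.argmax(st[1:,4]); p=P[l==i]; r=cv2.minAreaRect((p[:,:2]*1000).astype(np.float32)); print(n,'shelf',r,cv2.boxPoints(r).round(0).tolist(),np.median(p[:,2]))
    y0,y1,x0,x1=(180,310,220,500) if n=='scene' else (130,330,200,400)
    cv2.imwrite(f'pics/{n}crop.png',cv2.resize(c['color'][y0:y1,x0:x1,::-1],None,fx=2.8,fy=2.8,interpolation=cv2.INTER_CUBIC))
E
```

```text
scene [424 144  15  19 213] med [0.468 0.295 0.32 ] lo [0.442 0.28  0.295] hi [0.476 0.309 0.325] [  1 193 121]
scene [449 145  16  15 172] med [0.466 0.355 0.321] lo [0.444 0.34  0.306] hi [0.477 0.37  0.325] [  1 198 125]
scene [315 238   3  16  39] med [0.508 0.034 0.067] lo [0.484 0.032 0.063] hi [0.538 0.038 0.071] [ 10 177 175]
scene [ 207  353   72   57 2169] med [ 0.942 -0.118  0.041] lo [ 0.846 -0.185  0.005] hi [ 0.946 -0.052  0.063] [  2 190 109]
scene [ 366  354   73   57 1980] med [0.943 0.204 0.042] lo [0.846 0.133 0.008] hi [0.946 0.267 0.063] [  1 187 107]
scene deck [ 235  242   99   35 2498] ((496.7391357421875, -45.700347900390625), (250.43887329101562, 132.95249938964844), 88.88748168945312) [[428.0, -170.0], [561.0, -172.0], [566.0, 78.0], [433.0, 81.0]] 0.007702409184844439
scene shelf ((518.6014404296875, 273.302490234375), (242.2270965576172, 208.73765563964844), 88.22564697265625) [[411.0, 155.0], [619.0, 149.0], [627.0, 391.0], [418.0, 398.0]] 0.17253605786521586
side [218 125  15   8  94] med [0.457 0.353 0.322] lo [0.439 0.335 0.318] hi [0.475 0.372 0.324]
[... 530 characters left out ...]
  0.054] hi [ 0.945 -0.18   0.065] [  1 196 111]
side [432 230  11   8  19] med [ 0.847 -0.14   0.06 ] lo [ 0.843 -0.16   0.044] hi [ 0.865 -0.12   0.064] [  3 175 115]
side [303 244  18  23 262] med [0.508 0.029 0.044] lo [0.482 0.025 0.017] hi [0.536 0.035 0.068] [ 10 176 111]
side deck [ 287  246   90   71 2536] ((514.47802734375, -45.54307556152344), (250.68447875976562, 138.73446655273438), 86.85523223876953) [[438.0, -167.0], [577.0, -175.0], [591.0, 76.0], [452.0, 83.0]] 0.006758335461381604
side shelf ((519.6270751953125, 269.8187255859375), (248.2518768310547, 204.03257751464844), 88.86455535888672) [[415.0, 148.0], [619.0, 144.0], [624.0, 392.0], [420.0, 396.0]] 0.17182326743887655
```

View pics/scenecrop.png

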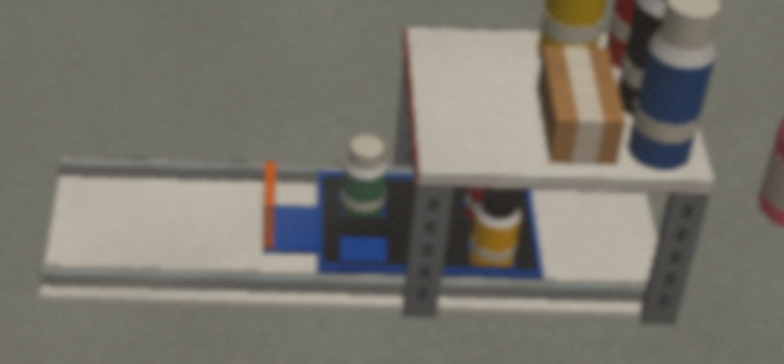

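View pics/sidecrop.png

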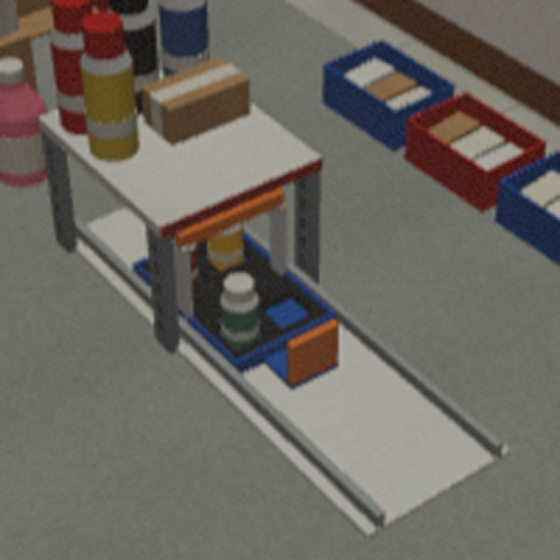

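Emit:
send_rows(
  series=[
    [0,0,-0.035,0,0,-0.109,0.5],
    [0,0,-0.035,0,0,-0.109,0.5],
    [0,0,-0.035,0,0,-0.109,0.5],
    [0,0,-0.035,0,0,-0.11,0.5],
    [0,0,0,0,0,0,0.5],
  ],
)

```text
time: 0.57
tool_pos: [0.2325, 0.4727, 0.3737]
tool_rot: [3.132, 0.007, 3.127]
contact_force: [1.0, -0.3, -0.1]
opening: 0.0626
```

Emit:
send_rows(
  series=[
    [-0.02,-0.03,0,0,0,0,0.5],
    [-0.02,-0.03,0,0,0,0,0.5],
    [-0.02,-0.03,0,0,0,0,0.5],
    [-0.02,-0.03,0,0,0,0,0.5],
    [-0.02,-0.03,0,0,0,0,0.55],
  ],
)

```text
time: 0.98
tool_pos: [0.3289, 0.3177, 0.3663]
tool_rot: [-3.141, -0.0, 3.122]
contact_force: [0.6, -0.2, -0.9]
opening: 0.0431
```

Emit:
send_rows(
  series=[
    [-0.02,-0.03,0,0,0,0,0.55],
    [-0.02,-0.03,0,0,0,0,0.55],
    [-0.02,-0.03,0,0,0,0,0.55],
    [-0.02,-0.03,0,0,0,0,0.55],
    [-0.02,-0.03,0,0,0,0,0.55],
  ],
)

```text
time: 1.4
tool_pos: [0.4261, 0.1656, 0.3665]
tool_rot: [3.141, -0.0, 3.121]
contact_force: [0.8, 0.3, -0.3]
opening: 0.0411
```

Emit:
send_rows(
  series=[
    [-0.02,-0.035,0,0,0,0,0.55],
    [-0.02,-0.035,0,0,0,0,0.55],
    [-0.02,-0.035,0,0,0,0,0.55],
    [-0.015,-0.035,0,0,0,0,0.55],
    [0,0,0,0,0,0,0.55],
  ],
)

```text
time: 1.82
tool_pos: [0.4996, 0.0201, 0.3652]
tool_rot: [-3.139, -0.001, 3.115]
contact_force: [-0.1, 0.4, -0.1]
opening: 0.0412
```

```bash
python3 - <<'E'
from h import *
s=observe(); print(s)
c=cam('wrist'); save(c,'pics/w1.png'); np.savez('w1.npz',**c)
P=pts(c);H,S,V=cv2.split(cv2.cvtColor(c['color'],cv2.COLOR_RGB2HSV))
m=((H<14)&(S>140)&(V>80)&(P[...,2]<.2)&(P[...,2]>0)).astype(np.uint8)
k,l,st,ce=cv2.connectedComponentsWithStats(m)
for i in range(1,k):
    if st[i,4]>15:
        p=P[l==i]; print(st[i],np.median(p,0).round(4),np.percentile(p,3,0).round(4),np.percentile(p,97,0).round(4))
        t=p[p[:,2]>.063]
        if len(t)>5: print(cv2.minAreaRect((t[:,:2]*1000).astype(np.float32)))
E
```

```text
{'time': 1.8167, 'qpos': array([-0.1116062 ,  0.2264274 ,  1.30865156, -0.00244139,  1.60770627,
       -1.65597057]), 'qvel': array([ 0.0900155 , -0.03534061,  0.04252454,  0.05410412,  0.01979787,
        0.09998293]), 'joint_efforts': array([ -1.94926612, -39.14620757, -27.71678567,  -0.25814778,
         0.05637077,  -0.9203936 ]), 'tool_pos': array([0.49962712, 0.02010324, 0.36518433]), 'tool_rot': array([-3.13926310e+00, -1.39570581e-03,  3.11507043e+00]), 'contact_force': array([-0.09013403,  0.39528529, -0.08159648]), 'torque': array([ 0.03511365, -0.00060678,  0.03279106]), 'opening': 0.04123926596585278}
[458 103  27 214 596] [0.4997 0.1512 0.1705] [0.4202 0.1476 0.1688] [0.5975 0.1542 0.1719]
((510.6239929199219, 150.8600616455078), (3.1804451942443848, 188.67811584472656), 88.12464904785156)
[325 164  10  58 254] [0.4983 0.0304 0.066 ] [0.4796 0.0273 0.0263] [0.5347 0.0369 0.068 ]
((508.49224853515625, 32.253326416015625), (9.485492706298828, 56.99764633178711), 87.44872283935547)
[   0  318   55   37 1708] [ 0.6746 -0.3422  0.0698] [ 0.6535 -0.3715  0.0573] [ 0.6947 -0.3183  0.0717]
((674.443359375, -346.1437683105469), (59.2667236328125, 44.886470794677734), 86.55474090576172)
[241 412  37  22 711] [ 0.8453 -0.0729  0.0233] [ 0.8439 -0.0959  0.0027] [ 0.8539 -0.0514  0.0429]
```

View pics/w1.png

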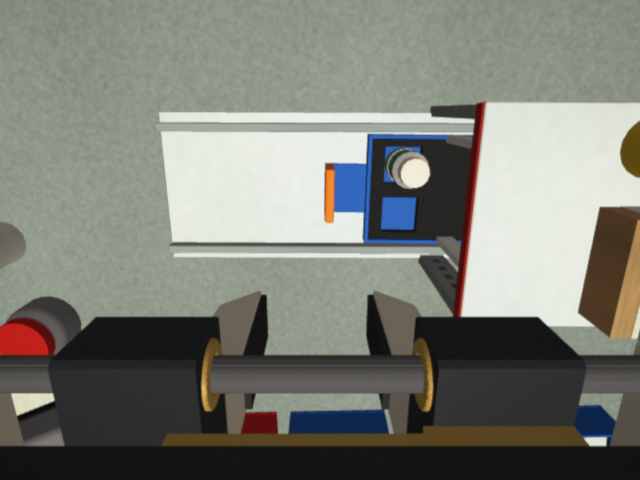

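The wrist view shows the lip at about (330,193), clear and with nothing around it. It measures (0.5085, 0.032) with its top at 0.066, which agrees with the other two cameras. The lane direction is about (0.025, 1). Next I'll descend partway and check.

Emit:
send_rows(
  series=[
    [-0.011,0.006,0.02,0,0,0,0.55],
    [0,0,0.035,0,0,0,0.55],
    [0,0,0.035,0,0,0,0.55],
    [0,0,0.035,0,0,0,0.55],
    [0,0,0.035,0,0,0,0.55],
  ],
)

```text
time: 2.28
tool_pos: [0.5081, 0.033, 0.2053]
tool_rot: [3.141, 0.0, 3.123]
contact_force: [0.2, -0.3, -0.2]
opening: 0.0414
```

Emit:
send_rows(
  series=[
    [0,0,0.035,0,0,0,0.55],
    [0,0,0.02,0,0,0,0.55],
    [0,0,0,0,0,0,0.55],
    [0,0,0,0,0,0,0.55],
    [0,0,0,0,0,0,0.55],
  ],
)

```text
time: 2.7
tool_pos: [0.5098, 0.0322, 0.1533]
tool_rot: [3.142, 0.003, 3.122]
contact_force: [-0.2, -0.2, 0.3]
opening: 0.0414
```

Emit:
send_rows(
  series=[
    [0,0,0.03,0,0,0,0.55],
    [0,0,0.03,0,0,0,0.55],
    [0,0,0.025,0,0,0,0.55],
    [0,0,0,0,0,0,0.55],
    [0,0,0,0,0,0,0.55],
  ],
)

```text
time: 3.12
tool_pos: [0.5094, 0.0318, 0.0678]
tool_rot: [3.142, 0.001, 3.122]
contact_force: [0.7, 0.4, -0.5]
opening: 0.0411
```

```bash
python3 - <<'E'
from h import *
s=observe(); print(s['tool_pos'],s['contact_force'])
c=cam('side'); cv2.imwrite('pics/s2.png',cv2.resize(c['color'][130:330,200:400,::-1],None,fx=2.8,fy=2.8,interpolation=cv2.INTER_CUBIC))
E
```

```text
[0.50943773 0.03177144 0.06776842] [ 0.65064221  0.36926264 -0.45282475]
```

View pics/s2.png

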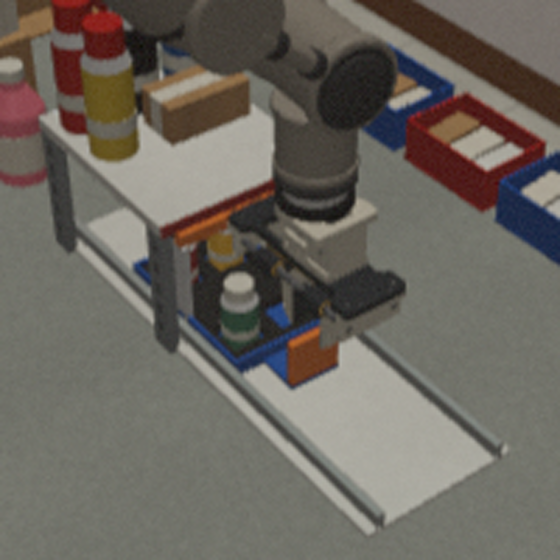

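The fingers straddle the lip at about (312,355) in the crop, and there is clear air to the green can at (238,310). I'll descend the rest and close gently.

Emit:
send_rows(
  series=[
    [0,0,0.016,0,0,0,0.55],
    [0,0,0.015,0,0,0,0.55],
    [0,0,0,0,0,0,0.55],
    [0,0,0,0,0,0,0.55],
  ],
)

```text
time: 3.5
tool_pos: [0.51, 0.0316, 0.0374]
tool_rot: [-3.142, 0.002, 3.122]
contact_force: [-0.3, 0.5, -0.0]
opening: 0.0411
```

Emit:
send_rows(
  series=[
    [0,0,0,0,0,0,0.7],
    [0,0,0,0,0,0,0.8],
    [0,0,0,0,0,0,1],
    [0,0,0,0,0,0,1],
    [0,0,0,0,0,0,1],
  ],
  newtons=15,
)

```text
time: 3.92
tool_pos: [0.5091, 0.0317, 0.0361]
tool_rot: [3.141, 0.001, 3.122]
contact_force: [-0.1, 5.1, 2.7]
opening: 0.0124
```

Emit:
send_rows(
  series=[
    [0,0,0,0,0,0,1],
    [0,0,0,0,0,0,1],
    [0,0,0,0,0,0,1],
  ],
)

```text
time: 4.17
tool_pos: [0.5092, 0.0319, 0.0361]
tool_rot: [3.141, 0.001, 3.121]
contact_force: [-0.7, 2.6, 4.6]
opening: 0.0099
```

Emit:
send_rows(
  series=[
    [0,-0.001,0,0,0,0,1],
    [0,-0.002,0,0,0,0,1],
    [0,-0.003,0,0,0,0,1],
    [0,-0.004,0,0,0,0,1],
    [0,-0.005,0,0,0,0,1],
  ],
)

```text
time: 4.58
tool_pos: [0.509, 0.0172, 0.0361]
tool_rot: [3.141, 0.001, 3.122]
contact_force: [-0.3, 5.6, 6.5]
opening: 0.0096
```

Emit:
send_rows(
  series=[
    [0,-0.006,0,0,0,0,1],
    [0,-0.006,0,0,0,0,1],
    [0,-0.006,0,0,0,0,1],
    [0,-0.006,0,0,0,0,1],
    [0,-0.006,0,0,0,0,1],
  ],
)

```text
time: 5.0
tool_pos: [0.5083, -0.0131, 0.0361]
tool_rot: [3.141, 0.001, 3.122]
contact_force: [-0.8, 6.3, 7.6]
opening: 0.0097
```

Emit:
send_rows(
  series=[
    [0,-0.007,0,0,0,0,1],
    [0,-0.007,0,0,0,0,1],
    [0,-0.007,0,0,0,0,1],
    [0,-0.007,0,0,0,0,1],
    [0,-0.007,0,0,0,0,1],
  ],
)

```text
time: 5.42
tool_pos: [0.5075, -0.0481, 0.0361]
tool_rot: [3.141, 0.001, 3.122]
contact_force: [0.9, 6.4, 6.8]
opening: 0.0098
```

Emit:
send_rows(
  series=[
    [0,-0.007,0,0,0,0,1],
    [0,-0.007,0,0,0,0,1],
    [0,-0.007,0,0,0,0,1],
    [0,-0.007,0,0,0,0,1],
    [0,-0.007,0,0,0,0,1],
  ],
)

```text
time: 5.83
tool_pos: [0.5067, -0.083, 0.0361]
tool_rot: [3.141, 0.0, 3.122]
contact_force: [0.3, 6.4, 7.4]
opening: 0.0096
```

Emit:
send_rows(
  series=[
    [0,-0.007,0,0,0,0,1],
    [0,-0.007,0,0,0,0,1],
    [0,-0.007,0,0,0,0,1],
    [0,-0.007,0,0,0,0,1],
    [0,-0.007,0,0,0,0,1],
  ],
)

```text
time: 6.25
tool_pos: [0.506, -0.118, 0.0361]
tool_rot: [3.141, 0.0, 3.122]
contact_force: [-0.4, 7.2, 7.5]
opening: 0.0097
```

Emit:
send_rows(
  series=[
    [0,-0.007,0,0,0,0,1],
    [0,-0.007,0,0,0,0,1],
    [0,-0.006,0,0,0,0,1],
    [0,-0.005,0,0,0,0,1],
    [0,-0.004,0,0,0,0,1],
  ],
)

```text
time: 6.67
tool_pos: [0.5053, -0.147, 0.0361]
tool_rot: [3.141, 0.0, 3.122]
contact_force: [0.8, 6.4, 8.5]
opening: 0.0101
```

Emit:
send_rows(
  series=[
    [0,-0.003,0,0,0,0,1],
    [0,-0.002,0,0,0,0,1],
    [0,0,0,0,0,0,1],
    [0,0,0,0,0,0,1],
  ],
)

```text
time: 7.0
tool_pos: [0.5053, -0.1522, 0.0361]
tool_rot: [3.141, 0.0, 3.122]
contact_force: [-0.5, 3.5, 7.9]
opening: 0.01
```

```bash
python3 - <<'E'
from h import *
s=observe(); print(s['tool_pos'],s['contact_force'],s['torque'])
c=cam('side'); cv2.imwrite('pics/s3.png',cv2.resize(c['color'][130:330,200:400,::-1],None,fx=2.8,fy=2.8,interpolation=cv2.INTER_CUBIC))
E
```

```text
[ 0.5052695  -0.15223919  0.03610776] [-0.48654969  3.4920193   7.85108576] [ 0.6120247  -0.02236709  0.01344102]
```

View pics/s3.png

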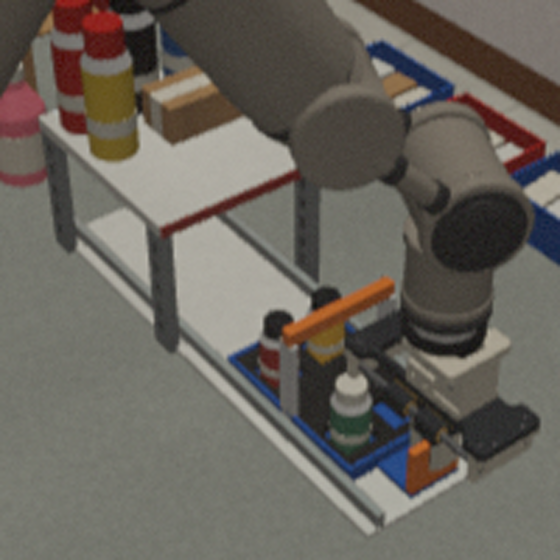

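The tray is fully out, with all three cans standing and the bar clear of the shelf. Next I'll release the lip and go up.

Emit:
send_rows(
  series=[
    [0,0,0,0,0,0,0.8],
    [0,0,0,0,0,0,0.65],
    [0,0,0,0,0,0,0.58],
    [0,0,0,0,0,0,0.58],
    [0,0,0,0,0,0,0.58],
  ],
)

```text
time: 7.47
tool_pos: [0.5051, -0.1524, 0.0354]
tool_rot: [3.141, -0.0, 3.122]
contact_force: [0.1, 0.3, 0.1]
opening: 0.0367
```

Emit:
send_rows(
  series=[
    [0,0,-0.01,0,0,0,0.58],
    [0,0,-0.02,0,0,0,0.58],
    [0,0,-0.03,0,0,0,0.58],
    [0,0,-0.035,0,0,0,0.58],
    [0,0,-0.035,0,0,0,0.58],
  ],
)

```text
time: 7.88
tool_pos: [0.5047, -0.1521, 0.1675]
tool_rot: [3.141, -0.001, 3.122]
contact_force: [1.0, 0.0, 0.1]
opening: 0.0384
```

Emit:
send_rows(
  series=[
    [0,0,-0.035,0,0,0,0.5],
    [0,0,-0.035,0,0,0,0.5],
    [0,0,-0.035,0,0,0,0.5],
    [0,0,0,0,0,0,0.5],
    [0,0,0,0,0,0,0.5],
  ],
)

```text
time: 8.3
tool_pos: [0.5059, -0.1527, 0.2735]
tool_rot: [-3.139, 0.005, 3.122]
contact_force: [-0.8, -0.8, -0.8]
opening: 0.0461
```

```bash
cat > m.py <<'E'
from h import *
import sys
s=observe(); print(s['tool_pos'],s['tool_rot'])
for n in ['wrist','scene','side']:
    c=cam(n); save(c,f'pics/{n}{sys.argv[1]}.png')
    P=pts(c);H,S,V=cv2.split(cv2.cvtColor(c['color'],cv2.COLOR_RGB2HSV))
    m=((H>=7)&(H<15)&(S>140)&(V>70)&(P[...,2]<.3)&(P[...,2]>.01)&(abs(P[...,0]-.51)<.1)&(P[...,1]>-.22)&(P[...,1]<.09)).astype(np.uint8)
    k,l,st,ce=cv2.connectedComponentsWithStats(m)
    for i in range(1,k):
        if st[i,4]>15:
            p=P[l==i]; print(n,st[i],np.median(p,0).round(4),np.percentile(p,3,0).round(4),np.percentile(p,97,0).round(4))
            t=p[p[:,2]>np.percentile(p[:,2],90)-.005]
            print(cv2.minAreaRect((t[:,:2]*1000).astype(np.float32)))
E
python3 m.py 4
```

```text
[ 0.50593671 -0.15266621  0.273515  ] [-3.13937126  0.00505885  3.12188058]
wrist [ 488  133   50  170 4597] [ 0.5014 -0.0115  0.1311] [ 0.4468 -0.0162  0.1164] [ 0.5672 -0.0017  0.1328]
((508.289306640625, -8.28439712524414), (15.302083969116211, 128.39852905273438), 88.67586517333984)
wrist [313 164  10  72 513] [ 0.4976 -0.1541  0.0663] [ 0.4757 -0.1574  0.0326] [ 0.5319 -0.1487  0.0677]
((504.86920166015625, -152.96507263183594), (8.170783996582031, 58.57078170776367), 88.6218490600586)
scene [297 209   7  38 196] [ 0.5204 -0.0062  0.1322] [ 0.4509 -0.0132  0.1228] [0.5738 0.001  0.1367]
((509.82623291015625, -5.973559379577637), (12.677603721618652, 131.6130828857422), 88.72572326660156)
scene [240 236   6  30 111] [ 0.526  -0.1499  0.0655] [ 0.4825 -0.1544  0.0257] [ 0.5375 -0.1453  0.0709]
((506.963623046875, -149.55567932128906), (9.951934814453125, 61.235294342041016), 87.42969512939453)
side [301 229  40  24 305] [ 0.505  -0.0118  0.1285] [ 0.4466 -0.0164  0.1149] [ 0.568  -0.0011  0.1342]
((508.4814453125, -8.087287902832031), (20.15441131591797, 126.91998291015625), 87.72197723388672)
side [345 281  19  25 276] [ 0.5032 -0.1558  0.0463] [ 0.4781 -0.1592  0.0157] [ 0.5323 -0.1501  0.0685]
((507.1334533691406, -153.3012237548828), (58.1544189453125, 11.534174919128418), 0.5835425853729248)
```

View pics/wrist4.png

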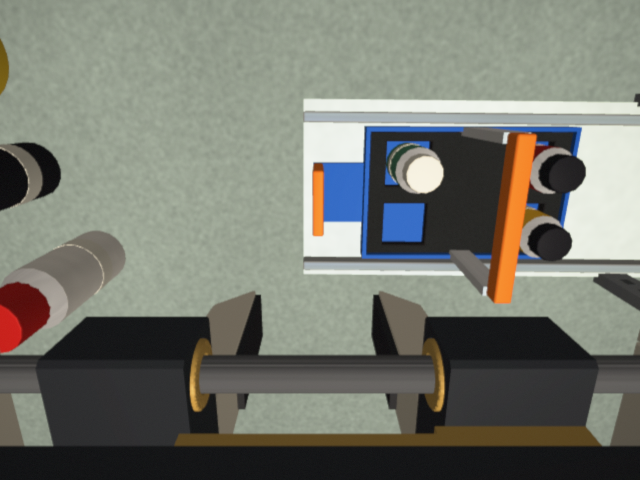

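The wrist view shows the bar at about (512,218), the three cans upright and the tray straight in the guides. All three cameras put the bar at about (0.5085, -0.0077), with its top at 0.131. I'll move over it, about 4 mm toward the green can's side for balance.

Emit:
send_rows(
  series=[
    [0.001,0.03,0,0,0,0,0.4],
    [0.001,0.03,0,0,0,0,0.4],
    [0.001,0.03,0,0,0,0,0.4],
    [0.0005,0.03,0,0,0,0,0.4],
    [0,0.025,0,0,0,0,0.4],
  ],
)

```text
time: 8.87
tool_pos: [0.5036, -0.0054, 0.2692]
tool_rot: [3.141, -0.003, 3.122]
contact_force: [0.1, 0.4, 1.0]
opening: 0.0548
```

Emit:
send_rows(
  series=[
    [0,0,0.03,0,0,0,0.4],
    [0,0,0.03,0,0,0,0.4],
    [0,0,0.03,0,0,0,0.4],
    [0,0,0,0,0,0,0.4],
    [0,0,0,0,0,0,0.4],
  ],
)

```text
time: 9.28
tool_pos: [0.5033, -0.0071, 0.1791]
tool_rot: [3.141, -0.005, 3.122]
contact_force: [-0.0, -0.4, 0.4]
opening: 0.0545
```

```bash
python3 m.py 5; python3 -c "
import cv2
a=cv2.imread('pics/side5.png')[130:330,200:400];cv2.imwrite('pics/s5c.png',cv2.resize(a,None,fx=2.8,fy=2.8,interpolation=2))"
```

```text
[ 0.50333829 -0.00708595  0.1791442 ] [ 3.14071193 -0.00534512  3.12176601]
wrist [ 302  155   30  201 5356] [ 0.4929 -0.0078  0.1313] [ 0.4452 -0.0147  0.0732] [ 5.494e-01 -3.000e-04  1.326e-01]
((498.078369140625, -7.9030561447143555), (14.035906791687012, 109.07549285888672), 88.67472839355469)
wrist [  90  188   55   97 3788] [ 0.5022 -0.1484  0.0531] [ 0.4757 -0.156   0.0164] [ 0.5316 -0.1472  0.0671]
((504.6483154296875, -152.3184051513672), (10.759997367858887, 58.76087188720703), 87.98759460449219)
scene [297 209   7  38 198] [ 0.5207 -0.0062  0.1322] [ 0.45   -0.0132  0.1212] [0.5737 0.001  0.1357]
((509.5936279296875, -5.940311908721924), (12.713251113891602, 132.0212860107422), 88.75946044921875)
scene [240 236   6  30 112] [ 0.5259 -0.1496  0.0659] [ 0.4813 -0.1545  0.0237] [ 0.5385 -0.1452  0.0712]
((508.7222900390625, -149.7557830810547), (10.245460510253906, 65.87251281738281), 88.32524108886719)
side [301 229  40  24 307] [ 0.5041 -0.012   0.1289] [ 0.4467 -0.0165  0.1152] [ 0.5688 -0.0007  0.1348]
((508.81597900390625, -8.21323013305664), (17.56597328186035, 127.18473052978516), 88.94287109375)
side [345 281  19  25 275] [ 0.5033 -0.1561  0.0463] [ 0.477  -0.1591  0.0142] [ 0.5319 -0.15    0.0691]
((505.0668029785156, -153.22434997558594), (12.179797172546387, 56.99345397949219), 88.12096405029297)
```

View pics/s5c.png

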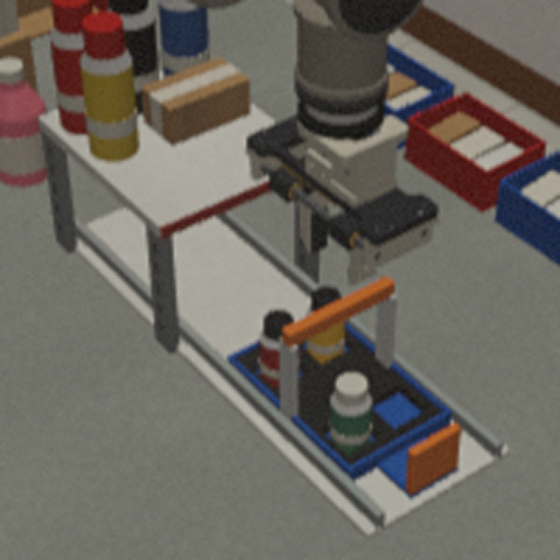

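View pics/wrist5.png

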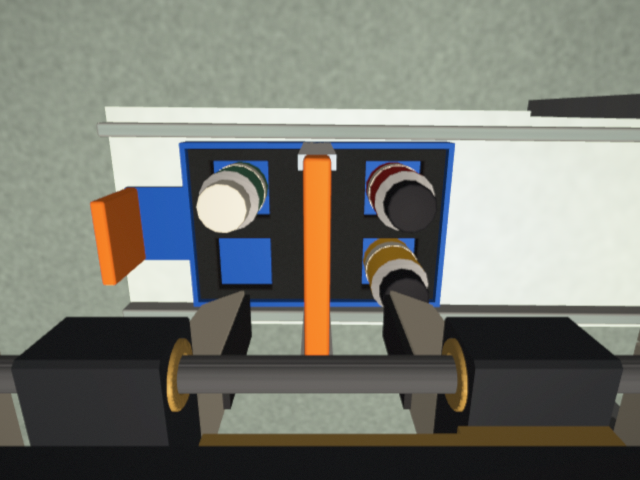

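The bar at about (316,250) is centred between the fingers, and the can tops stay below and outside the finger path. I'll descend and close.

Emit:
send_rows(
  series=[
    [-0.001,-0.001,0.02,0,0,0,0.4],
    [0,0,0.03,0,0,0,0.4],
    [0,0,0.026,0,0,0,0.4],
    [0,0,0,0,0,0,0.4],
    [0,0,0,0,0,0,0.4],
  ],
)

```text
time: 9.85
tool_pos: [0.5059, -0.0085, 0.1055]
tool_rot: [3.141, -0.0, 3.122]
contact_force: [0.4, -0.3, 1.2]
opening: 0.0549
```

Emit:
send_rows(
  series=[
    [0,0,0,0,0,0,0.6],
    [0,0,0,0,0,0,0.7],
    [0,0,0,0,0,0,0.8],
    [0,0,0,0,0,0,0.85],
    [0,0,0,0,0,0,1],
  ],
  newtons=15,
)

```text
time: 10.27
tool_pos: [0.506, -0.0084, 0.1055]
tool_rot: [-3.141, 0.001, 3.122]
contact_force: [0.0, 0.3, 0.3]
opening: 0.0261
```

Emit:
send_rows(
  series=[
    [0,0,0,0,0,0,1],
    [0,0,0,0,0,0,1],
    [0,0,0,0,0,0,1],
    [0,0,0,0,0,0,1],
    [0,0,0,0,0,0,1],
  ],
  newtons=50,
)

```text
time: 10.68
tool_pos: [0.5057, -0.0081, 0.105]
tool_rot: [3.141, 0.0, 3.122]
contact_force: [0.8, 2.3, 3.8]
opening: 0.0136
```

Gripped: the opening is 13.6 mm on the 14 mm bar. I'll lift slowly.

Emit:
send_rows(
  series=[
    [0,0,-0.001,0,0,0,1],
    [0,0,-0.001,0,0,0,1],
    [0,0,-0.002,0,0,0,1],
    [0,0,-0.002,0,0,0,1],
    [0,0,-0.003,0,0,0,1],
  ],
)

```text
time: 11.1
tool_pos: [0.5053, -0.0084, 0.1134]
tool_rot: [3.141, -0.001, 3.122]
contact_force: [-0.9, -0.9, -5.5]
opening: 0.0136
```

Emit:
send_rows(
  series=[
    [0,0,-0.003,0,0,0,1],
    [0,0,-0.004,0,0,0,1],
    [0,0,-0.004,0,0,0,1],
    [0,0,-0.004,0,0,0,1],
    [0,0,-0.004,0,0,0,1],
  ],
)

```text
time: 11.52
tool_pos: [0.5057, -0.0083, 0.1333]
tool_rot: [-3.142, 0.0, 3.122]
contact_force: [-0.6, 0.4, -5.2]
opening: 0.0135
```

```bash
python3 m.py 6; python3 -c "
import cv2
a=cv2.imread('pics/side6.png')[130:330,200:400];cv2.imwrite('pics/s6c.png',cv2.resize(a,None,fx=2.8,fy=2.8,interpolation=2))"
```

```text
[ 0.50569566 -0.00834768  0.13327162] [-3.14158224e+00  3.67786283e-04  3.12180768e+00]
wrist [ 295  169   45  187 7267] [ 0.4742 -0.0089  0.1596] [ 0.4437 -0.0151  0.152 ] [ 0.5059 -0.0018  0.1609]
((466.174560546875, -8.43436050415039), (14.033337593078613, 84.51665496826172), 88.72572326660156)
wrist [  11  204   89  132 8019] [ 0.5017 -0.1496  0.0799] [ 0.4756 -0.1569  0.0444] [ 0.5319 -0.1483  0.0954]
((461.09466552734375, -96.90164184570312), (50.39094161987305, 186.87728881835938), 37.676998138427734)
wrist [ 299  393   37   41 1483] [ 0.5331 -0.0098  0.1597] [ 0.524  -0.0163  0.1583] [ 0.5422 -0.0033  0.1613]
((483.91827392578125, -9.27853775024414), (13.647171974182129, 120.0205078125), 89.25430297851562)
scene [297 205   7  32 184] [ 0.5266 -0.0086  0.1617] [ 0.4734 -0.0138  0.1537] [ 0.5743 -0.0017  0.181 ]
((521.3472290039062, -6.8729963302612305), (14.510831832885742, 103.44332885742188), 89.63836669921875)
scene [239 227   6  31 120] [ 0.5261 -0.1514  0.0932] [ 0.4846 -0.1559  0.0533] [ 0.5379 -0.1466  0.0994]
((506.65887451171875, -152.35104370117188), (62.39096450805664, 9.817834854125977), 3.6929948329925537)
side [301 230  19  15 158] [ 0.4745 -0.012   0.157 ] [ 0.4461 -0.0162  0.0847] [0.5224 0.0391 0.1627]
((475.9116516113281, -9.389017105102539), (59.072593688964844, 16.866859436035156), 4.395813941955566)
side [346 274  20  24 288] [ 0.504  -0.1575  0.075 ] [ 0.4774 -0.1604  0.0452] [ 0.5331 -0.1513  0.0971]
((507.3819885253906, -154.89654541015625), (59.98501968383789, 11.944297790527344), 0.18166519701480865)
```

View pics/s6c.png

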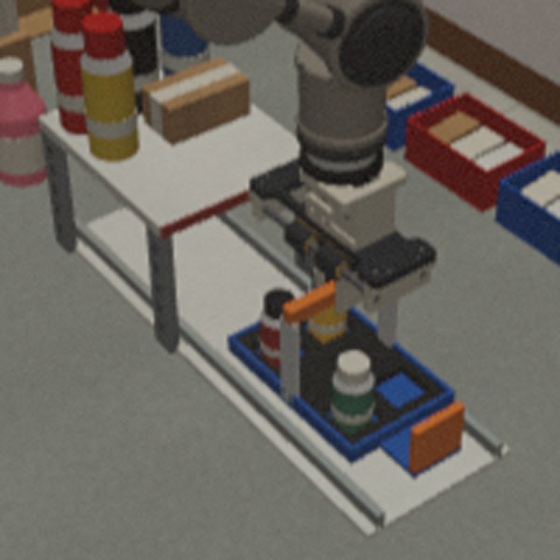

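The tray is up 28 mm and level: the lip and the bar rose equally, and the cans are standing. I'll continue for about 72 mm more.

Emit:
send_rows(
  series=[
    [0,0,-0.004,0,0,0,1],
    [0,0,-0.005,0,0,0,1],
    [0,0,-0.005,0,0,0,1],
    [0,0,-0.005,0,0,0,1],
    [0,0,-0.005,0,0,0,1],
  ],
)

```text
time: 12.08
tool_pos: [0.5057, -0.0083, 0.1574]
tool_rot: [3.142, 0.0, 3.122]
contact_force: [1.1, 0.2, -3.9]
opening: 0.0137
```

Emit:
send_rows(
  series=[
    [0,0,-0.005,0,0,0,1],
    [0,0,-0.005,0,0,0,1],
    [0,0,-0.005,0,0,0,1],
    [0,0,-0.005,0,0,0,1],
    [0,0,-0.005,0,0,0,1],
  ],
)

```text
time: 12.5
tool_pos: [0.5056, -0.0083, 0.1823]
tool_rot: [3.142, 0.0, 3.122]
contact_force: [0.4, 0.2, -5.0]
opening: 0.0134
```

Emit:
send_rows(
  series=[
    [0,0,-0.005,0,0,0,1],
    [0,0,-0.005,0,0,0,1],
    [0,0,-0.004,0,0,0,1],
    [0,0,-0.004,0,0,0,1],
    [0,0,-0.003,0,0,0,1],
  ],
)

```text
time: 12.92
tool_pos: [0.5057, -0.0083, 0.2032]
tool_rot: [3.142, 0.0, 3.122]
contact_force: [-0.8, -0.0, -5.5]
opening: 0.0137
```

Emit:
send_rows(
  series=[
    [0,0,-0.002,0,0,0,1],
    [0,0,-0.001,0,0,0,1],
    [0,0,0,0,0,0,1],
    [0,0,0,0,0,0,1],
    [0,0,0,0,0,0,1],
  ],
)

```text
time: 13.33
tool_pos: [0.5055, -0.0083, 0.2055]
tool_rot: [3.141, -0.0, 3.122]
contact_force: [-0.3, -0.4, -5.0]
opening: 0.0138
```

Emit:
send_rows(
  series=[
    [0,0,0,0,0,0,1],
    [0,0,0,0,0,0,1],
    [0,0,0,0,0,0,1],
    [0,0,0,0,0,0,1],
    [0,0,0,0,0,0,1],
  ],
)

```text
time: 13.75
tool_pos: [0.5056, -0.0083, 0.2057]
tool_rot: [3.141, 0.0, 3.122]
contact_force: [1.1, 0.5, -5.3]
opening: 0.0134
```

```bash
python3 m.py 7; python3 -c "
import cv2
a=cv2.imread('pics/side7.png')[130:330,200:400];cv2.imwrite('pics/s7c.png',cv2.resize(a,None,fx=2.8,fy=2.8,interpolation=2))"
python3 - <<'E'
from h import *
# rim blue heights front/back, left/right via wrist camera
c=cam('wrist');P=pts(c);H,S,V=cv2.split(cv2.cvtColor(c['color'],cv2.COLOR_RGB2HSV))
m=(H>105)&(H<125)&(S>130)&(P[...,2]>.118)&(P[...,2]<.14)&(P[...,1]>-.12)&(P[...,1]<.12)&(abs(P[...,0]-.507)<.08)
p=P[m]; A=np.c_[p[:,:2]-[.507,-.008],np.ones(len(p))]; print(len(p),np.linalg.lstsq(A,p[:,2],rcond=None)[0],p.min(0),p.max(0))
E
```

```text
[ 0.50562531 -0.00831362  0.20570125] [3.14148249e+00 4.28345108e-05 3.12177450e+00]
wrist [ 295  169   45  187 7115] [ 0.4746 -0.009   0.232 ] [ 0.4437 -0.0151  0.2239] [ 0.506  -0.0018  0.2333]
((475.86346435546875, -8.611871719360352), (14.052390098571777, 65.24822998046875), 88.72522735595703)
wrist [  11  204   89  132 7977] [ 0.5018 -0.1496  0.1522] [ 0.4756 -0.157   0.1167] [ 0.5318 -0.1484  0.1678]
((504.82989501953125, -153.63583374023438), (10.973367691040039, 59.64065933227539), 88.73126983642578)
wrist [ 299  393   37   41 1479] [ 0.5332 -0.0097  0.2321] [ 0.5243 -0.0163  0.2308] [ 0.542  -0.0033  0.2334]
((512.3773803710938, -9.778701782226562), (13.578261375427246, 63.7047004699707), 89.52462005615234)
scene [297 180   8  33 209] [ 0.5218 -0.0072  0.2333] [ 0.467  -0.0142  0.2242] [ 5.743e-01 -1.000e-04  2.484e-01]
((519.3602294921875, -6.403556823730469), (114.25074005126953, 15.539408683776855), 0.5457085967063904)
scene [237 205   6  31 124] [ 0.5302 -0.1511  0.1653] [ 0.4844 -0.1559  0.124 ] [ 0.5381 -0.1466  0.1708]
((509.7941589355469, -151.51284790039062), (9.745718955993652, 59.5070915222168), 89.53717803955078)
side [301 208  19  16 164] [ 0.4714 -0.0121  0.23  ] [ 0.4452 -0.0164  0.2175] [ 0.4998 -0.0024  0.2349]
((473.4762268066406, -9.44805908203125), (62.16228103637695, 16.104028701782227), 0.9792383909225464)
side [348 253  20  26 320] [ 0.5041 -0.1575  0.146 ] [ 0.4775 -0.1602  0.1169] [ 0.5333 -0.1507  0.1701]
((506.1516418457031, -154.67103576660156), (58.45597457885742, 11.623551368713379), 0.9056533575057983)
6144 [-0.00587513  0.00064002  0.12587383] [ 0.44133364 -0.11017603  0.11800249] [0.55148116 0.0918626  0.12955958]
```

View pics/s7c.png

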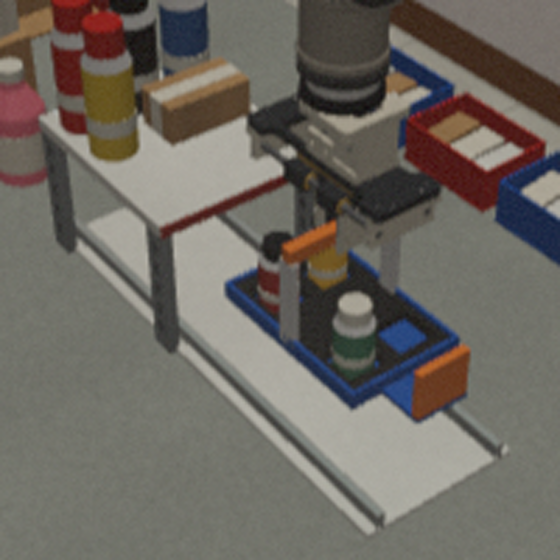

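View pics/scene7.png

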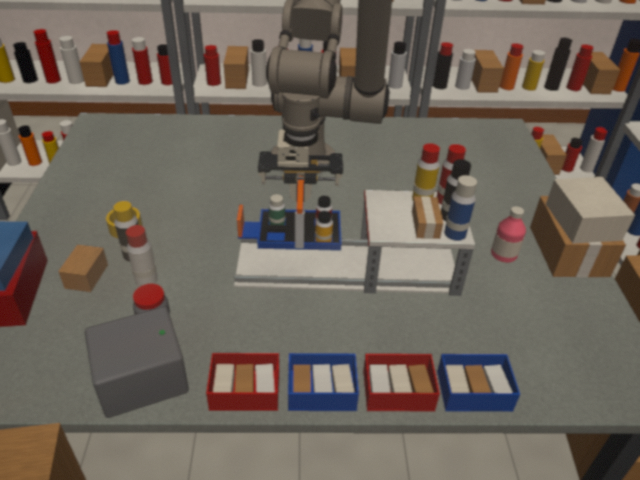

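The tray is up about 10 cm and level (tilt under 0.4°). The cans are standing and the other items on the bench haven't moved. I'll hand in.

```bash
python3 -c "
from h import *
print(workorder.hand_in()); s=observe(); print(s['time'],s['tool_pos'],s['opening'])"
```

```text
the job is handed in; nothing more can be done
None
the job is handed in; nothing more can be done
```

The job is done and handed in. I gripped the tray by its lip and slid it about 184 mm out along the guides. It stayed down on the lane, and I pressed on it lightly the whole way. I then let go, gripped the crossbar with 50 N and lifted the tray about 100 mm straight up, finishing at 13.9 s.

**Last checks before handing in:**
- **Tray:** it was completely out, with its origin about 157 mm in front of the shelf edge. The tilt was under 0.4° and the pose was steady. The gripper read 13.4 mm on the 14 mm bar, with a load of about 5 N.
- **Cans:** all three were standing in their pockets.
- **Other things on the bench:** they look unmoved in the scene view; I did not measure them.

**Disagreement:** the cameras differed by about 2–3 mm on the bar and lip positions, close to the stated calibration error. No check failed. The last state read was just before hand-in, because readings were refused afterwards.

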